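# Third hand: hold a heat sink against a sprung power module

### The job

Be the third hand for the technician who will drive the screws: take the aluminium heat sink, stand it on the bed of the jig with its flat face squarely against the black power module and centred on it, and press the module back, pushing only through the heat sink, until the carriage's pointer is in the green zone (8 to 14 N, best 11). Never push the pointer into the red, leave the gadget, the spool and the screwdriver where they lie, hold the pointer steadily in the green for two seconds, and finish while still holding and pressing like that: do not let go.

Things in the scene. Friction and masses are not known exactly. Their poses are not given: they have to be found in the camera images.
- jig: Fixed jig on the blue mat, turned up to 20 degrees. Origin on its underside (3 mm above the table), on the centre line, straight below the power module's face when relaxed. x: pressing direction, roughly away from the robot; y left; z up. Aluminium bed x -80 to 130 mm, y -55 to 55, 12 mm thick. Far end: dark block x 114 to 128, 48 mm high.
- bed_spot (a point): Point on the bed's top (12 mm above the jig's underside, 15 mm above the table), on the black centre line, 45 mm before the face of the relaxed module: a free place to stand the heat sink. Axes as the jig's. Bed free from x -80 mm to the module.
- scale (a point): Start of the coloured scale strip on the bed, on the right side of the jig (jig x 16 mm, y -47 mm), where the carriage's black pointer stands when relaxed. Along the jig's +x: white for 0 to 16 mm of carriage travel, green 16 to 28, yellow 28 to 36, red 36 to 46.
- carriage (a joint): Travel (m) of the sprung carriage along the jig's +x: 0 relaxed (start), 0.046 end. It carries the upright green board (76 mm wide, top 70 mm above the jig's underside), the black module before it and the pointer. Pushes back 0.5 N per mm from 0, damping 20 N per m/s: green 0.016 to 0.028 (8 to 14 N), red from 0.036. Returns by itself when let go.
- module_face (a point): Centre of the flat front face of the black power module, 36 mm wide (y) and 34 mm high (z), facing the jig's -x, 8 mm out from the board. It moves with the carriage, 31 mm above the jig's underside (19 mm above the bed). Axes as the jig's.
- heatsink_center (a point): Centre of the loose aluminium heat sink: 30 mm deep (x), 40 wide (y), 55 tall (z), 80 to 150 g. Flat mounting face at +15 mm on its x; six upright fins towards -x; plain sides at +-20 mm on y. Starts upright on the mat (3 mm thick), left or right of the jig, flat face within 41 degrees of world +x. Standing on the bed, its centre is 39.5 mm above the jig's underside.
- heatsink_face (a point): Centre of the heat sink's flat mounting face (plain, no fins), 15 mm along its x axis from its centre, half-way up; axes as the heat sink's, x pointing out of the face.
- gadget_center (a point): Bystander: round black gadget with grey blocks round it and a small screen, 83 mm across, 24 mm high; centre, half-way up. Left or right of the jig, opposite to the heat sink.
- spool: Bystander: white ring-shaped reel, 80 mm across, 22 mm high, lying flat, far left; origin at the centre of its underside.
- screwdriver: Bystander: screwdriver with a yellow handle, about 200 mm long, lying roughly along y, far right.
There are look-alikes about, which are no part of the job. Of the things that look like the part that bears heatsink_center, take the one that is nearest to the robot's base at the start. There is more than one size of the jig; the one meant has the size given above.

How it is judged (in metres and radians):
On the way:
1. The heat sink, gripped or pushed by the fingers, stands on the bed square and centred against the module and keeps the pointer in the green for 1.5 s (value of joint carriage between 0.016 and 0.028 m and contact force between heatsink and carriage between 7 and 15 N and x of heatsink_face in the frame of module_face between -0.004 and 0.003 m and y of heatsink_center in the frame of module_face between -0.006 and 0.006 m and z of heatsink_center in the frame of jig between 0.0345 and 0.0465 m and angle between the x axis of heatsink_center and the x axis of module_face, either way round below 0.12 rad and angle between heatsink_center's own z axis and vertical below 0.12 rad and contact force between the fingers and heatsink above 3 N and contact force between each of the arm, the fingers and carriage below 0.5 N), for 1.5 s.
At the end, for the whole second after the job is handed in: Still pressing: carriage travel 16 to 28 mm, force between heat sink and carriage 7 to 15 N, flat face on the module, centred within 6 mm, standing on the bed (5 mm lower to 7 mm higher), square and upright within 0.12 rad, fingers on the heat sink, robot not touching the carriage (all of step 1); the arm keeps its last pose, push and grip.
It fails at once if the pointer is pushed into the red (36 mm) (value of joint carriage above 0.036 m).
It fails at once if the round gadget is moved by more than 30 mm (distance of gadget_center from where it was at the start of the episode above 0.03 m).
It fails at once if the white spool is moved by more than 30 mm (distance of spool from where it was at the start of the episode above 0.03 m).
It fails at once if the screwdriver is moved by more than 30 mm (distance of screwdriver from where it was at the start of the episode above 0.03 m).
It also fails if it takes over 51 s, if anything falls off the work surface, if the arm or the gripper's body presses on something with over 40 N, if the wrist force passes 120 N, or if a joint passes its speed limit or range.

### The arm

A 6-joint arm with a two-finger parallel gripper is mounted at the origin on the work surface. World frame = base frame: x ahead of the robot, y to its left, z up, the work surface at z = 0. Lengths are in mm, angles in degrees, forces in N, time in s.
With the tool pointing down it reaches from about 350 to 850 mm from the base axis. Payload 8.1 kg.
Tool frame: the origin (TCP) lies at the very end of the fingers, on their centre line; the grasp point (between the pads) lies 19 mm behind it; z points along the fingers, y is the line along which they close (so a half turn about z gives the same grasp; the last joint's range is limited). The gripper opens to 85 mm and grips with 20 to 120 N. Pads are 22 mm wide; open, the fingers measure 114 mm over their backs; the gripper's body (76 mm by 85 mm) begins 54 mm behind the grasp point. The pads swing forward as they close: fully open they stand 13 mm farther back than shut.
Start: joints at [64.148, 7.471, 85.268, -0, 87.261, -4.893], TCP at [214.597, 560.315, 231.292] pointing down, gripper open.
Joint ranges: [-169.43, 169.43], [-51.17, 129.36], [1.28, 143.12], [-76.62, 256.62], [0, 156.53], [-152.29, 152.29]. Speed limits (degrees/s): [136.94, 136.94, 159.86, 180, 180, 180].

### API

Orientations are given as [roll, pitch, yaw] about the fixed x, y, z axes, in that order (R = Rz(yaw) Ry(pitch) Rx(roll)).
In Python, from bench import * gives the robot as it stands.
- The arm moves only by the tool play_rows, never from a script. Its argument "increments" is a list of rows, each a list of 3 entries, a list of its own where there are three numbers: the gripper's target within -1 to 1 (fully open at 1, half-way at 0, shut at -1), then the shift along the tool's x, y, z in mm, then the turn about the tool's z in rad. A call has 1 to 12 rows; each row shifts and turns the commanded pose from where the row before left it, along the tool's axes as they then stand; what a row does not reach is not made up. A row lasts 1/12 s, in which the tool goes at most 41.7 mm and 7.16 degrees, less where a joint would pass 70% of its speed; a pose out of reach is approached as far as the arm can. A call is refused whole if a number of a shift passes 41.7 or a number of a turn 0.125, either way. A call with a gripper value outside its range is refused whole. The fingers move at their own pace and stop on an object; "force" is the grip in N (left out, the last holds). Time passes only in rows, so rows that do not move let the fingers close. It gives the time, the measured TCP pose, the force, the opening and the grip force at its end, in the units of the state.
- sense(): the state, without advancing time (a new reading comes with each control period).
- snapshot(name): name is "scene" or "side" or "wrist"; returns a dict with "color" (420x560x3 uint8, red, green, blue), "intrinsics" (3x3 intrinsics, pixels), "world_from_camera" (4x4, takes a point from camera to world coordinates). Camera axes: x right, y down, z forward; pixel columns grow to the right and rows downward; lengths in mm; the calibration is good to about 2 mm. A picture is of the moment at which its call begins. There is no depth.
- hand_in(): hands the job in; it is judged then, once.
Trained networks look in a picture, given as the dict that the camera call returned (one of the last four; its "shot" number tells which), for a name from the list of things; names that differ only in an ending like _2 or _b are one class to them, and where a whole thing is asked for, a point or a joint stands for the part that bears it (a point fixed in the world has none). Each returns a list of dicts, best first, with "p" (0 to 1); they miss things now and then, are a little off and sometimes report something else, mostly with a low value. They report only what shows in the picture. A call takes as long as a camera call. They do not tell look-alikes from the thing itself.
- find_in(query, picture): "xyz" ([x, y, z] in mm, in the coordinates of the camera as it stood for that picture, good to about 4 mm: the middle of the surface that is visible of it).
- regions_of(query, picture): "mask" (420x560 bool, what is visible of it).
- pinpoint(query, picture): "xyz" ([x, y, z] in mm, in the coordinates of the camera as it stood for that picture, good to about 4 mm: a listed point, or the origin of a listed thing).
The state is a dict: "time": time; "joint_pos": joint angles; "qd": joint speeds; "joint_efforts": joint torques, N m; "tool_pos": TCP position; "tcp_rot": TCP orientation; "ft_force": force on the tool from outside, world axes, zero at the start; "wrist_torque": the same for the moment, N m; "finger_gap": finger opening in mm; "grip_force": force on a finger pad.
Only numpy, scipy, OpenCV 4.12 (cv2) and the standard library are available. Lean on these libraries where they do the work, as an engineer would, in place of code of your own. Each camera call takes 0.05 s, during which the arm holds its last target. There are 200 camera calls.

## Working session

There is one attempt and no reset: what is moved stays moved. The work goes in short steps, Python scripts to look and compute and a tool call to move; the robot and the scene stay as the last step left them, time stands still between calls to the robot, and variables do not carry over. Pictures are saved under pics/ and viewed, at most 10 in all, crops included, and the job is handed in when it is done.

Besides the shell and the picture viewer there is one more tool, called after "Request:" by a JSON object that holds its "method" and its "body", one argument or row to a line. play_rows: Moves the arm, as the interface text tells. Its arguments: {"type":"object","properties":{"increments":{"type":"array","items":{"type":"array"}},"force":{"type":"number"}},"required":["increments"]}

```bash
mkdir -p pics
cat > h.py <<'E'
from bench import *
import numpy as np, cv2
def W(pic,p):
    T=np.array(pic["world_from_camera"]); return (T@np.r_[p,1])[:3]
def px(pic,w):
    T=np.linalg.inv(np.array(pic["world_from_camera"])); c=(T@np.r_[w,1])[:3]; u=np.array(pic["intrinsics"])@c; return u[:2]/u[2]
def save(pic,n): cv2.imwrite(f"pics/{n}.png",pic["color"][:,:,::-1])
E
python3 - <<'E'
from h import *
ims=[]
for c in ["scene","side"]:
    s=snapshot(c); ims.append(s["color"])
    save(s,c+"0")
    for q in ["jig","bed_spot","module_face","scale","heatsink_center","heatsink_face","gadget_center","spool","screwdriver"]:
        for d in pinpoint(q,s)[:4]:
            if d["p"]>.2:
                w=W(s,d["xyz"]); print(c,q,round(d["p"],2),w.round(),px(s,w).round())
print(sense()["ft_force"])
E
```

```text
scene jig 0.94 [596. -62.   1.] [281. 230.]
scene jig 0.6 [663. 143.  -2.] [368. 251.]
scene bed_spot 0.89 [556. -52.  17.] [285. 214.]
scene bed_spot 0.7 [635. 161.  10.] [374. 238.]
scene module_face 0.85 [666. 146.  20.] [371. 246.]
scene scale 0.72 [555. -53.  14.] [284. 214.]
scene scale 0.65 [ 603. -113.   14.] [260. 229.]
scene scale 0.62 [660. 113.  13.] [356. 246.]
scene heatsink_center 0.82 [ 498. -523.   26.] [100. 198.]
scene heatsink_center 0.74 [ 544. -311.   29.] [180. 209.]
scene heatsink_center 0.36 [558. -52.  15.] [285. 215.]
scene heatsink_face 0.72 [ 496. -503.   25.] [108. 197.]
scene heatsink_face 0.67 [ 556. -310.   33.] [180. 211.]
scene gadget_center 0.6 [455. 307.  15.] [417. 184.]
scene spool 0.62 [716. 355.   5.] [465. 266.]
scene screwdriver 0.92 [ 686. -349.    6.] [157. 261.]
side jig 0.81 [603. -63.   3.] [278. 222.]
side jig 0.56 [667. 144.   7.] [247. 180.]
side bed_spot 0.61 [634. 163.  13.] [234. 180.]
side bed_spot 0.58 [557. -54.  14.] [263. 223.]
side module_face 0.95 [596. -66.  32.] [278. 214.]
side module_face 0.52 [661. 148.  24.] [244. 176.]
side scale 0.67 [ 603. -113.   13.] [292. 227.]
side scale 0.62 [661. 111.  16.] [253. 183.]
side heatsink_center 0.67 [ 689. -346.    4.] [385. 261.]
side heatsink_face 0.95 [ 500. -500.   27.] [389. 331.]
side heatsink_face 0.58 [ 562. -314.   30.] [341. 269.]
side gadget_center 0.9 [455. 305.  19.] [154. 179.]
side spool 0.65 [715. 354.   2.] [217. 150.]
side screwdriver 0.56 [ 689. -345.    4.] [384. 261.]
[-0.46870377  0.19265827 -0.45234563]
```

View pics/scene0.png

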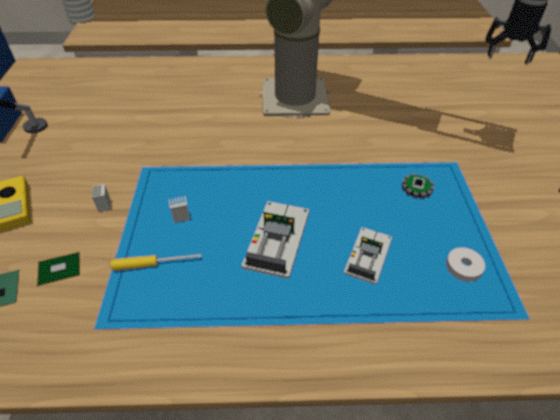

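View pics/side0.png

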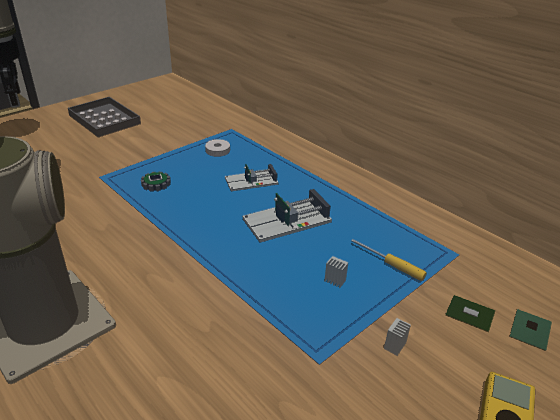

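Candidates: the heat sink at px (179,209), world ≈(550,-312), about 630 mm from the base; and a second at px (100,198), world ≈(498,-520), about 720 mm. The first is nearest, so it is the one meant. For the jig, the large one at px (277,237) and the small one at px (369,254). I check the large one's size by projecting the given bed outline.

```bash
cat >> h.py <<'E'
from scipy.spatial.transform import Rotation as Ro
def R_now(s=None):
    s=s or sense(); return Ro.from_euler("xyz",s["tcp_rot"],degrees=True).as_matrix()
def delta(target,s=None):
    s=s or sense(); return R_now(s).T@(np.array(target)-s["tool_pos"])
def jigpt(o,yaw,p):
    c,n=np.cos(yaw),np.sin(yaw); return np.array([o[0]+c*p[0]-n*p[1],o[1]+n*p[0]+c*p[1],3+p[2]])
E
python3 - <<'E'
from h import *
st=sense(); print(st["tcp_rot"],R_now(st).round(3).tolist(), delta([545,-312,231]).round())
s=snapshot("scene"); im=s["color"][:,:,::-1].copy()
im=cv2.resize(im,None,fx=4,fy=4,interpolation=cv2.INTER_CUBIC)
for o,y,col in [((600,-64),np.radians(-13),(0,0,255)),((665,145),np.radians(-22),(255,0,255))]:
    pts=[px(s,jigpt(o,y,p))*4 for p in [(-80,-55,12),(130,-55,12),(130,55,12),(-80,55,12)]]
    cv2.polylines(im,[np.int32(pts)],True,col,1)
cv2.imwrite("pics/crop1.png",im[720:1160,640:1440])
E
```

```text
[-1.79999499e+02  3.03709054e-04  1.59042907e+02] [[-0.934, 0.358, 0.0], [0.358, 0.934, -0.0], [-0.0, -0.0, -1.0]] [-621. -696.    0.]
```

View pics/crop1.png

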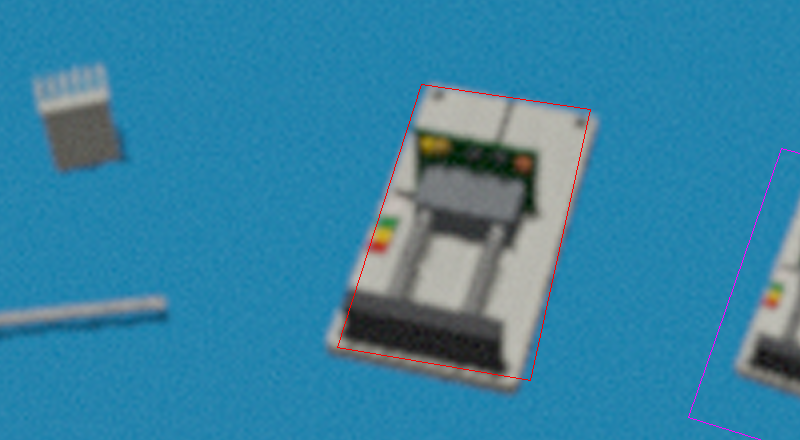

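The red outline of the stated 210×110 bed fits the large jig (crop 335–590, 85–385), turned a few degrees further than −13°. The small jig (right edge) is far too small for its outline. The heat sink at crop (80,120) stands on the mat with its flat face away from the robot and its fins towards the robot.

Request:
{"method": "play_rows", "body": {
  "increments": [
    [1,[-25,-28,0],0],
    [1,[-26,-29,0],0],
    [1,[-26,-29,0],0],
    [1,[-26,-29,0],0],
    [1,[-26,-29,0],0],
    [1,[-26,-29,0],0],
    [1,[-26,-29,0],0],
    [1,[-26,-29,0],0],
    [1,[-26,-29,0],0],
    [1,[-26,-29,0],0],
    [1,[-26,-29,0],0],
    [1,[-26,-29,0],0]
  ]
}}

```text
time: 2.05
tool_pos: [381.2, 123.3, 231.7]
tcp_rot: [180.0, 0.1, 159.1]
ft_force: [1.2, -0.0, -0.2]
finger_gap: 85.5
grip_force: 0.0
```

Request:
{"method": "play_rows", "body": {
  "increments": [
    [1,[-26,-29,0],0],
    [1,[-26,-29,0],0],
    [1,[-26,-29,0],0],
    [1,[-26,-29,0],0],
    [1,[-26,-29,0],0],
    [1,[-26,-29,0],0],
    [1,[-26,-29,0],0],
    [1,[-26,-29,0],0],
    [1,[-26,-29,0],0],
    [1,[-26,-29,0],0],
    [1,[-26,-29,0],0],
    [1,[-26,-29,0],0]
  ]
}}

```text
time: 3.05
tool_pos: [548.1, -313.6, 231.2]
tcp_rot: [180.0, 0.0, 159.0]
ft_force: [0.7, 0.7, -0.1]
finger_gap: 85.7
grip_force: 0.0
```

Run:
```python
from h import *
st=sense(); print(st["time"],st["tool_pos"],st["tcp_rot"],st["joint_pos"])
s=snapshot("wrist"); save(s,"w1"); print(np.array(s["world_from_camera"]).round(2))
for q in ["heatsink_center","heatsink_face","module_face","bed_spot","jig","scale"]:
    for d in pinpoint(q,s)[:2]: w=W(s,d["xyz"]); print(q,round(d["p"],2),w.round(),px(s,w).round())
```

```text
3.05 [ 548.11207783 -313.57389165  231.15508336] [1.79999044e+02 6.45097569e-03 1.59027900e+02] [-3.44258792e+01  1.23140220e+01  7.98812723e+01  2.43222251e-03
  8.77986540e+01 -1.03453873e+02]
[[ 3.6000e-01  8.9000e-01  2.9000e-01  4.7261e+02]
 [ 9.3000e-01 -3.4000e-01 -1.1000e-01 -2.8624e+02]
 [-0.0000e+00  3.1000e-01 -9.5000e-01  3.7439e+02]
 [ 0.0000e+00  0.0000e+00  0.0000e+00  1.0000e+00]]
heatsink_center 0.95 [ 494. -523.   28.] [111. 200.]
heatsink_center 0.83 [ 545. -313.   34.] [285. 179.]
heatsink_face 0.84 [ 496. -503.   30.] [126. 196.]
heatsink_face 0.81 [ 558. -310.   33.] [291. 188.]
module_face 0.56 [597. -69.  34.] [501. 145.]
bed_spot 0.69 [557. -53.  14.] [498. 106.]
jig 0.85 [599. -68.  10.] [488. 145.]
scale 0.32 [ 691. -349.    3.] [298. 276.]
```

View pics/w1.png

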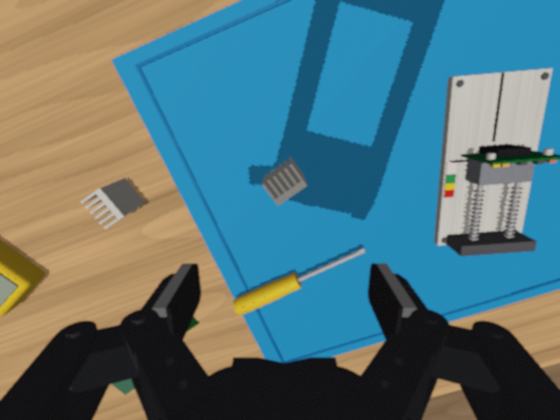

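The wrist view shows the heat sink at px (285,181), on the mat, fins visible. The farther look-alike is at (113,200) on the wood and the jig at (495,160). I fit yaw from silhouettes.

```bash
cat >> h.py <<'E'
from scipy.optimize import minimize
def box(x,y,yaw,d,z0,z1):
    c,n=np.cos(yaw),np.sin(yaw)
    return [(x+c*a-n*b,y+n*a+c*b,z) for a in (d[0],d[1]) for b in (d[2],d[3]) for z in (z0,z1)]
def sil(s,parts):
    m=np.zeros((840,1120),np.uint8)
    for b in parts:
        p=np.array([px(s,q) for q in b]); cv2.fillConvexPoly(m,cv2.convexHull(np.int32(np.round(p*32))),1,shift=4)
    return cv2.resize(m,(560,420),interpolation=cv2.INTER_AREA)>0 if 0 else m
def fit(s,mask,x0,parts):
    M=cv2.resize(mask.astype(np.uint8),(1120,840),interpolation=cv2.INTER_NEAREST)
    f=lambda v: 1-(sil(s,parts(*v[:2],v[2]/50))&M).sum()/max(1,(sil(s,parts(*v[:2],v[2]/50))|M).sum())
    best=None
    for y0 in x0[2]:
        r=minimize(f,[x0[0],x0[1],y0*50],method="Nelder-Mead",options=dict(initial_simplex=[[x0[0]+a,x0[1]+b,y0*50+c] for a,b,c in((0,0,0),(5,0,0),(0,5,0),(0,0,6))]))
        if best is None or r.fun<best.fun: best=r
    return best.x[:2].round(1),round(np.degrees(best.x[2]/50),1),round(best.fun,3)
sinkparts=lambda x,y,a:[box(x,y,a,(-15,15,-20,20),3,58)]
jigparts=lambda x,y,a:[box(x,y,a,(-80,130,-55,55),3,15),box(x,y,a,(114,128,-42,42),3,51),box(x,y,a,(8,10,-38,38),15,73),box(x,y,a,(0,8,-18,18),15,51)]
E
python3 - <<'E'
from h import *
def mk(q,s,w):
    u=px(s,w); ms=[m for m in regions_of(q,s) if m["mask"].sum()>30]
    if not ms: return None
    return min(ms,key=lambda m:np.hypot(*(np.argwhere(m["mask"]).mean(0)[::-1]-u)))["mask"]
for c in ["wrist","scene","side"]:
    s=snapshot(c)
    m=mk("heatsink_center",s,(545,-312,30))
    if m is not None: print(c,"sink",m.sum(),fit(s,m,(546,-312,[-.4,-.1,.2,.5]),sinkparts))
    m=mk("jig",s,(600,-64,15))
    if m is not None: print(c,"jig",m.sum(),fit(s,m,(600,-64,[-.25]),jigparts))
E
```

```text
wrist sink 1186 (array([ 546.5, -314. ]), np.float64(14.1), np.float64(0.078))
wrist jig 17236 (array([599.4, -65.3]), np.float64(-16.4), np.float64(0.028))
scene sink 370 (array([ 546., -312.]), np.float64(-22.9), np.float64(1.0))
scene jig 3299 (array([601.2, -65.4]), np.float64(-15.9), np.float64(0.033))
side sink 482 (array([ 549. , -311.7]), np.float64(24.3), np.float64(0.147))
side jig 2528 (array([599.9, -66.3]), np.float64(-16.3), np.float64(0.049))
```

Request:
{"method": "play_rows", "body": {
  "increments": [
    [1,[0,0,15],-0.12],
    [1,[0,0,15],-0.12],
    [1,[0,0,15],-0.12],
    [1,[0,0,15],-0.12],
    [1,[0,0,10],-0.12],
    [1,[0,0,0],0]
  ]
}}

```text
time: 4.35
tool_pos: [546.3, -310.5, 158.1]
tcp_rot: [179.8, -0.2, -166.2]
ft_force: [0.1, 0.2, -0.8]
finger_gap: 85.2
grip_force: 0.0
```

Run:
```python
from h import *
st=sense(); print(st["time"],st["tool_pos"],st["tcp_rot"],st["joint_pos"].round() if hasattr(st["joint_pos"],"round") else st["joint_pos"])
s=snapshot("wrist")
ms=regions_of("heatsink_center",s); u=px(s,(546,-313,30))
m=min(ms,key=lambda m:np.hypot(*(np.argwhere(m["mask"]).mean(0)[::-1]-u)))["mask"]
r=fit(s,m,(546,-313,[0,.2,.4]),sinkparts); print(m.sum(),r)
im=cv2.resize(s["color"][:,:,::-1],None,fx=4,fy=4,interpolation=cv2.INTER_CUBIC)
b=np.array([px(s,q)*4 for q in sinkparts(*r[0],np.radians(r[1]))[0]])
for q,col in [(b[1::2],(0,0,255)),(b[::2],(0,255,0))]: cv2.polylines(im,[np.int32(q[[0,1,3,2]])],True,col,1)
c=np.int32(b.mean(0)); x0=max(c[0]-250,0);y0=max(c[1]-250,0); cv2.imwrite("pics/c2.png",im[y0:y0+500,x0:x0+500])
print(delta([*r[0],180],st).round(1))
```

```text
4.35 [ 546.28693556 -310.53943131  158.06808729] [ 179.79445054   -0.18559501 -166.24763505] [ -34.   15.   85.   -0.   81. -138.]
1706 (array([ 546.1, -314. ]), np.float64(13.8), np.float64(0.193))
[  1.1  -3.2 -21.9]
```

View pics/c2.png

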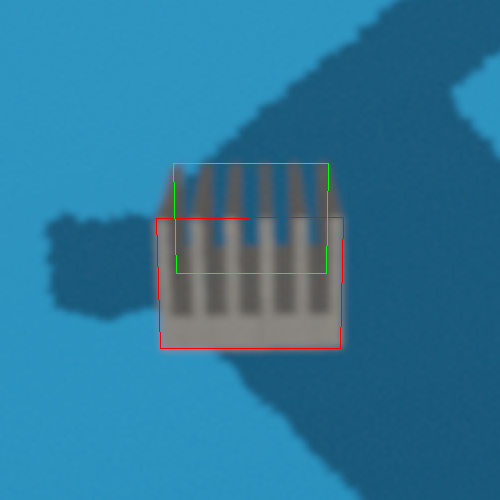

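The projected box fits the heat sink's top (crop 157–343, 217–349), yaw 13.8°, parallel to the fingers. Only a 3 mm sideways correction is needed, then descend and grip.

Request:
{"method": "play_rows", "body": {
  "increments": [
    [1,[0.5,-3.5,20],0],
    [1,[0,0,25],0],
    [1,[0,0,25],0],
    [1,[0,0,25],0],
    [1,[0,0,25],0],
    [1,[0,0,15],0],
    [1,[0,0,10],0],
    [1,[0,0,0],0],
    [1,[0,0,0],0]
  ]
}}

```text
time: 5.2
tool_pos: [548.6, -315.4, 17.2]
tcp_rot: [-180.0, 0.0, -166.7]
ft_force: [-0.1, -0.2, 0.9]
finger_gap: 85.4
grip_force: 0.0
```

Request:
{"method": "play_rows", "body": {
  "force": 60,
  "increments": [
    [-1,[0,0,0],0],
    [-1,[0,0,0],0],
    [-1,[0,0,0],0],
    [-1,[0,0,0],0],
    [-1,[0,0,0],0],
    [-1,[0,0,0],0],
    [-1,[0,0,0],0],
    [-1,[0,0,0],0],
    [-1,[0,0,0],0],
    [-1,[0,0,0],0]
  ]
}}

```text
time: 6.03
tool_pos: [549.0, -315.6, 17.7]
tcp_rot: [-179.9, 0.1, -166.6]
ft_force: [0.3, 1.2, 7.2]
finger_gap: 39.4
grip_force: 60.9
```

Request:
{"method": "play_rows", "body": {
  "increments": [
    [-1,[0,0,-10],0],
    [-1,[0,0,-20],0],
    [-1,[0,0,-20],0],
    [-1,[0,0,-15],0],
    [-1,[0,0,0],0]
  ]
}}

```text
time: 6.45
tool_pos: [550.2, -316.5, 86.0]
tcp_rot: [-179.7, 0.2, -166.6]
ft_force: [1.1, -0.2, 0.2]
finger_gap: 39.6
grip_force: 60.4
```

Request:
{"method": "play_rows", "body": {
  "increments": [
    [-1,[-5,18,0],0],
    [-1,[-8,29,0],0],
    [-1,[-8,29,0],0],
    [-1,[-8,30,0],0],
    [-1,[-8,30,0],0],
    [-1,[-8,30,0],0],
    [-1,[-8,29,0],0],
    [-1,[-8,29,0],0],
    [-1,[-7,20,0],0],
    [-1,[-1,10,0],0],
    [-1,[0,0,0],0]
  ]
}}

```text
time: 7.37
tool_pos: [555.4, -49.9, 80.4]
tcp_rot: [179.9, -0.1, -166.4]
ft_force: [-0.7, 0.4, -0.9]
finger_gap: 39.5
grip_force: 60.6
```

Request:
{"method": "play_rows", "body": {
  "increments": [
    [-1,[0,0,0],0.1],
    [-1,[0,0,0],0.1],
    [-1,[0,0,0],0.1],
    [-1,[0,0,0],0.1],
    [-1,[0,0,0],0.1],
    [-1,[0,0,0],0.02],
    [-1,[0,0,0],0],
    [-1,[0,0,0],0],
    [-1,[0,0,0],0]
  ]
}}

```text
time: 8.12
tool_pos: [556.1, -52.5, 81.1]
tcp_rot: [-180.0, -0.0, 163.7]
ft_force: [0.2, 0.2, -1.0]
finger_gap: 39.4
grip_force: 60.5
```

Run:
```python
from h import *
st=sense(); print(st["time"],st["tool_pos"],st["tcp_rot"],st["ft_force"],st["finger_gap"])
s=snapshot("wrist"); a=s["color"]
t=snapshot("side")
for n,q in (("wrist",s),("side",t)):
    for k in ["heatsink_center","heatsink_face","module_face"]:
        for d in pinpoint(k,q)[:2]: w=W(q,d["xyz"]); print(n,k,round(d["p"],2),w.round(),px(q,w).round())
im=t["color"][120:290,180:380]; im=cv2.resize(im,None,fx=2.4,fy=2.4,interpolation=cv2.INTER_CUBIC)
o=np.zeros((420,560+480,3),np.uint8); o[:,:560]=a; o[:408,560:]=im; o=cv2.resize(o,(800,323))
cv2.imwrite("pics/c3.png",o[:,:,::-1])
```

```text
8.1167 [556.14658079 -52.50015601  81.12806976] [-1.79991840e+02 -1.31210204e-02  1.63729704e+02] [ 0.1798631   0.22919785 -1.03752507] 39.44100931896526
wrist heatsink_center 0.71 [554. -53.  97.] [286. 278.]
wrist heatsink_center 0.63 [557. -52.  15.] [287. 222.]
wrist heatsink_face 0.57 [565. -56.  98.] [286. 298.]
side heatsink_center 0.77 [551. -51.  95.] [261. 198.]
side heatsink_center 0.77 [ 498. -519.   24.] [396. 338.]
side heatsink_face 0.77 [ 498. -504.   27.] [391. 333.]
side heatsink_face 0.73 [570. -62.  91.] [270. 198.]
side module_face 0.74 [596. -66.  34.] [278. 213.]
side module_face 0.52 [661. 144.  23.] [245. 177.]
```

View pics/c3.png

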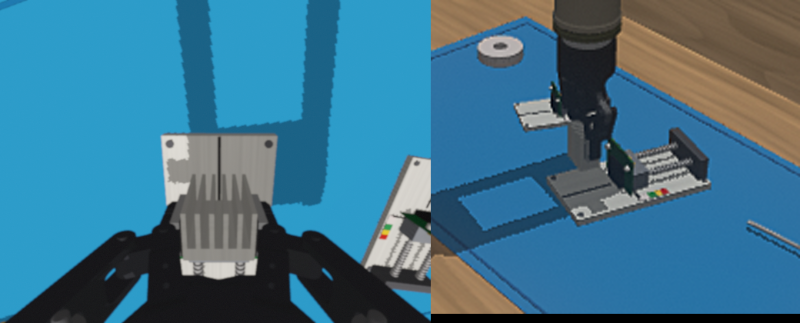

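The wrist view shows the heat sink centred over the bed's black line (px 219,150–200), its face parallel to the board; the side view shows it clear above the bed and in front of the board. Lowering.

Request:
{"method": "play_rows", "body": {
  "increments": [
    [-1,[0,0,10],0],
    [-1,[0,0,15],0],
    [-1,[0,0,12],0],
    [-1,[0,0,6],0],
    [-1,[0,0,2],0],
    [-1,[0,0,0],0],
    [-1,[0,0,0],0],
    [-1,[0,0,0],0]
  ]
}}

```text
time: 9.18
tool_pos: [556.9, -52.1, 37.1]
tcp_rot: [180.0, 0.1, 163.6]
ft_force: [0.1, 0.8, -0.8]
finger_gap: 39.2
grip_force: 60.5
```

Request:
{"method": "play_rows", "body": {
  "increments": [
    [-1,[0,0,1],0],
    [-1,[0,0,1],0],
    [-1,[0,0,1],0],
    [-1,[0,0,0],0],
    [-1,[0,0,0],0]
  ]
}}

```text
time: 9.6
tool_pos: [556.2, -52.0, 33.3]
tcp_rot: [180.0, -0.0, 163.6]
ft_force: [0.4, 0.5, -1.4]
finger_gap: 39.4
grip_force: 60.5
```

Request:
{"method": "play_rows", "body": {
  "increments": [
    [-1,[0,0,1],0],
    [-1,[0,0,0.5],0],
    [-1,[0,0,0.5],0],
    [-1,[0,0,0],0],
    [-1,[0,0,0],0]
  ]
}}

```text
time: 10.02
tool_pos: [556.2, -52.0, 31.2]
tcp_rot: [-180.0, -0.0, 163.6]
ft_force: [0.5, -0.0, -1.1]
finger_gap: 39.4
grip_force: 60.5
```

Request:
{"method": "play_rows", "body": {
  "increments": [
    [-1,[0,0,0.5],0],
    [-1,[0,0,0.5],0],
    [-1,[0,0,0],0],
    [-1,[0,0,0],0]
  ]
}}

```text
time: 10.35
tool_pos: [556.2, -52.0, 30.3]
tcp_rot: [-180.0, -0.0, 163.6]
ft_force: [0.7, -0.2, -1.4]
finger_gap: 39.9
grip_force: 60.5
```

Request:
{"method": "play_rows", "body": {
  "increments": [
    [-1,[0,0,0.5],0],
    [-1,[0,0,0.5],0],
    [-1,[0,0,0],0],
    [-1,[0,0,0],0]
  ]
}}

```text
time: 10.68
tool_pos: [556.4, -52.0, 29.7]
tcp_rot: [-180.0, 0.0, 163.6]
ft_force: [-2.7, -1.0, 4.8]
finger_gap: 39.5
grip_force: 61.0
```

Request:
{"method": "play_rows", "body": {
  "increments": [
    [-1,[-4,0,0],0],
    [-1,[-8,0,0],0],
    [-1,[-8,0,0],0],
    [-1,[-5,0,0],0],
    [-1,[-3,0,0],0],
    [-1,[0,0,0],0],
    [-1,[0,0,0],0],
    [-1,[0,0,0],0]
  ]
}}

```text
time: 11.35
tool_pos: [584.0, -60.1, 29.7]
tcp_rot: [180.0, 0.1, 163.6]
ft_force: [2.6, -1.1, 2.6]
finger_gap: 39.0
grip_force: 61.2
```

Request:
{"method": "play_rows", "body": {
  "increments": [
    [-1,[-3,0,0],0],
    [-1,[-3,0,0],0],
    [-1,[-3,0,0],0],
    [-1,[-3,0,0],0],
    [-1,[0,0,0],0],
    [-1,[0,0,0],0],
    [-1,[0,0,0],0],
    [-1,[0,0,0],0]
  ]
}}

```text
time: 12.02
tool_pos: [593.3, -62.8, 29.7]
tcp_rot: [-180.0, -0.2, 163.6]
ft_force: [-9.8, 2.7, 13.7]
finger_gap: 39.5
grip_force: 62.3
```

```bash
cat > chk.py <<'E'
from h import *
import sys
st=sense(); j=np.radians(-16.3); t=st["tool_pos"]; d=np.array([t[0]-600,t[1]+65.5])
print(st["time"],"tcp jig",d@[np.cos(j),np.sin(j)],d@[-np.sin(j),np.cos(j)],"z",t[2],"rot",st["tcp_rot"],"F along",st["ft_force"][:2]@np.array([np.cos(j),np.sin(j)]),"Fz",st["ft_force"][2],"T",st["wrist_torque"])
s=snapshot("wrist"); t=snapshot("scene"); u=snapshot("side")
for n,q in (("wrist",s),("scene",t),("side",u)):
    for k in ["heatsink_center","heatsink_face","module_face"]:
        for r in pinpoint(k,q)[:2]:
            w=W(q,r["xyz"])
            if np.hypot(w[0]-600,w[1]+65)<90: e=w[:2]-[600,-65.5]; print(n,k,round(r["p"],2),"jig",(e@[np.cos(j),np.sin(j)]).round(1),(e@[-np.sin(j),np.cos(j)]).round(1),w[2].round())
a=cv2.resize(t["color"][190:280,230:320],(540,540),interpolation=cv2.INTER_CUBIC)
b=cv2.resize(u["color"][170:250,220:340],(810,540),interpolation=cv2.INTER_CUBIC)
cv2.imwrite("pics/%s.png"%sys.argv[1],cv2.resize(np.hstack([a,b]),(800,320))[:,:,::-1])
E
python3 chk.py c4
```

```text
12.0167 tcp jig -7.181481119692538 0.7355160847495309 z 29.699988560901836 rot [-1.79991063e+02 -1.71084952e-01  1.63638628e+02] F along -10.139284387990427 Fz 13.672111577658344 T [0.40156309 1.69274186 0.01304733]
wrist heatsink_center 0.62 jig -9.1 -0.5 45.0
wrist heatsink_face 0.83 jig -0.2 0.4 45.0
wrist module_face 0.69 jig 2.4 0.1 46.0
scene heatsink_face 0.66 jig 4.8 -3.2 40.0
scene module_face 0.97 jig 5.4 1.3 33.0
side heatsink_center 0.5 jig -12.0 2.1 43.0
side heatsink_face 0.72 jig 9.8 -2.0 44.0
side module_face 0.71 jig 0.8 -0.7 33.0
```

View pics/c4.png

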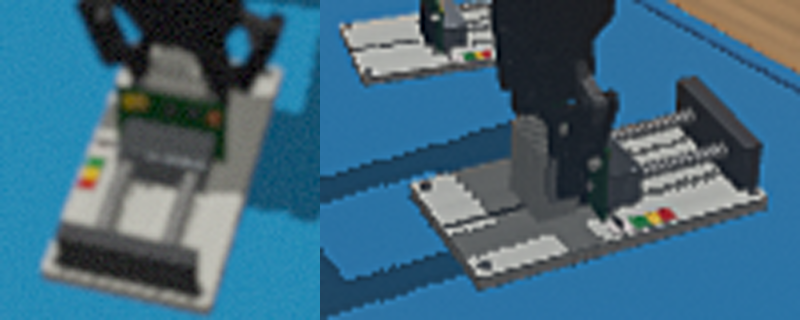

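The side crop shows the heat sink standing on the bed against the board (px 560–600,100–200), with the pointer still in the white before green. Fz of 14 N means I press on the bed too, so I relieve that to free the force reading, then press on.

Request:
{"method": "play_rows", "body": {
  "increments": [
    [-1,[0,0,-0.5],0],
    [-1,[0,0,-0.5],0],
    [-1,[0,0,-0.5],0],
    [-1,[0,0,0],0],
    [-1,[0,0,0],0]
  ]
}}

```text
time: 13.03
tool_pos: [593.5, -62.9, 29.7]
tcp_rot: [-180.0, -0.1, 163.6]
ft_force: [-3.8, 2.6, -1.2]
finger_gap: 39.3
grip_force: 60.6
```

Request:
{"method": "play_rows", "body": {
  "increments": [
    [-1,[-3,0,0],0],
    [-1,[-2,0,0],0],
    [-1,[-2,0,0],0],
    [-1,[0,0,0],0],
    [-1,[0,0,0],0],
    [-1,[0,0,0],0],
    [-1,[0,0,0],0],
    [-1,[0,0,0],0]
  ]
}}

```text
time: 13.7
tool_pos: [600.1, -64.8, 29.8]
tcp_rot: [-180.0, -0.2, 163.6]
ft_force: [-5.4, 1.9, -1.3]
finger_gap: 38.9
grip_force: 60.7
```

Request:
{"method": "play_rows", "body": {
  "increments": [
    [-1,[-2,0,0],0],
    [-1,[-2,0,0],0],
    [-1,[-2,0,0],0],
    [-1,[-2,0,0],0],
    [-1,[-1,0,0],0],
    [-1,[0,0,0],0],
    [-1,[0,0,0],0],
    [-1,[0,0,0],0],
    [-1,[0,0,0],0],
    [-1,[0,0,0],0]
  ]
}}

```text
time: 14.53
tool_pos: [607.7, -67.0, 29.7]
tcp_rot: [-180.0, -0.3, 163.6]
ft_force: [-11.9, 3.7, 4.3]
finger_gap: 39.4
grip_force: 61.4
```

```bash
python3 chk.py c5
```

```text
14.5333 tcp jig 7.865872761506367 0.6964740033871233 z 29.737421772583 rot [-179.98764727   -0.29730515  163.63776431] F along -12.452869933028891 Fz 4.283548312382503 T [ 0.56938454  1.71226238 -0.02280045]
wrist heatsink_center 0.8 jig 3.7 -3.0 44.0
wrist heatsink_face 0.91 jig 17.7 0.9 45.0
wrist module_face 0.54 jig -48.6 -3.2 11.0
scene heatsink_center 0.58 jig 1.8 -0.3 39.0
scene heatsink_face 0.71 jig 17.8 -1.9 43.0
scene module_face 0.64 jig 24.3 0.3 34.0
side heatsink_center 0.58 jig 5.5 1.5 44.0
side heatsink_face 0.61 jig 24.6 -4.4 41.0
side module_face 0.49 jig 19.1 1.4 31.0
```

View pics/c5.png

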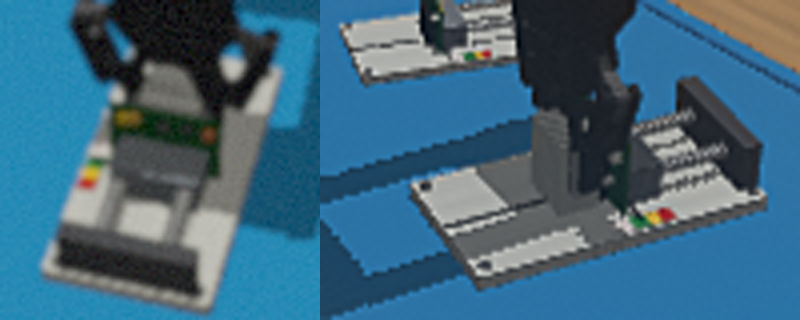

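The pointer stands inside the green patch (side crop px 630,222), with the heat sink flat on the module. Force (about 11 N plus a little bed friction) and position (about 21–22 mm) agree. Holding.

Request:
{"method": "play_rows", "body": {
  "increments": [
    [-1,[0,0,0],0],
    [-1,[0,0,0],0],
    [-1,[0,0,0],0],
    [-1,[0,0,0],0],
    [-1,[0,0,0],0],
    [-1,[0,0,0],0],
    [-1,[0,0,0],0],
    [-1,[0,0,0],0],
    [-1,[0,0,0],0],
    [-1,[0,0,0],0],
    [-1,[0,0,0],0],
    [-1,[0,0,0],0]
  ]
}}

```text
time: 16.13
tool_pos: [607.8, -67.0, 29.8]
tcp_rot: [-180.0, -0.3, 163.6]
ft_force: [-11.4, 4.7, 4.7]
finger_gap: 39.6
grip_force: 61.4
```

Request:
{"method": "play_rows", "body": {
  "increments": [
    [-1,[0,0,0],0],
    [-1,[0,0,0],0],
    [-1,[0,0,0],0],
    [-1,[0,0,0],0],
    [-1,[0,0,0],0],
    [-1,[0,0,0],0],
    [-1,[0,0,0],0],
    [-1,[0,0,0],0],
    [-1,[0,0,0],0],
    [-1,[0,0,0],0],
    [-1,[0,0,0],0],
    [-1,[0,0,0],0]
  ]
}}

```text
time: 17.13
tool_pos: [607.7, -67.0, 29.7]
tcp_rot: [-180.0, -0.3, 163.6]
ft_force: [-11.8, 4.5, 4.6]
finger_gap: 39.3
grip_force: 61.4
```

Run:
```python
from h import *
u=snapshot("side"); j=np.radians(-16.3)
im=u["color"][195:245,265:325]; im=cv2.resize(im,(720,600),interpolation=cv2.INTER_CUBIC)
# ticks on the strip's line at 16,28,36,46 mm of travel
for t,c in ((0,(255,255,255)),(16,(0,255,255)),(22,(255,0,255)),(28,(0,255,255)),(36,(255,128,0))):
    a,b=[(px(u,jigpt((600,-65.5),j,(16+t,y,12)))-[265,195])*12 for y in (-52,-58)]
    cv2.line(im,tuple(int(v) for v in a),tuple(int(v) for v in b),c,1)
cv2.imwrite("pics/c6.png",im[:,:,::-1])
for cam in ("side","scene"):
    s=u if cam=="side" else snapshot(cam)
    for d in regions_of("carriage",s)[:2]: print(cam,d["p"],d["mask"].sum())
```

```text
side 0.68 173
side 0.42 170
scene 0.64 723
scene 0.55 361
```

View pics/c6.png

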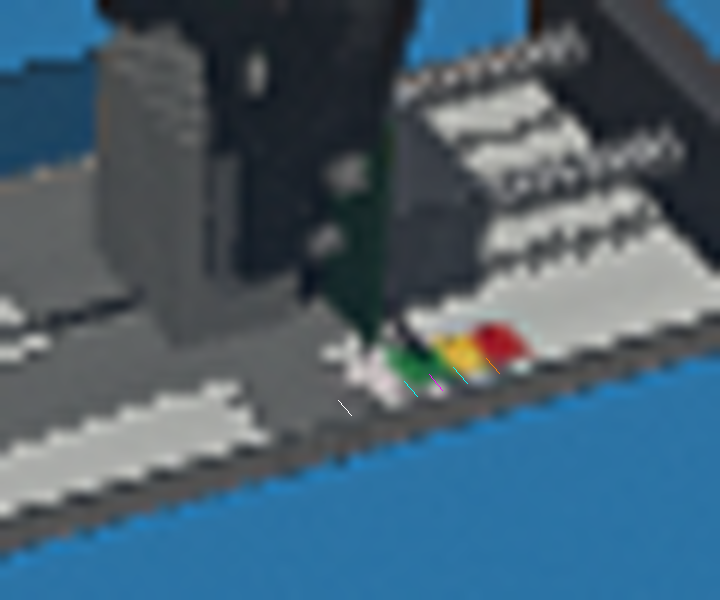

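The black pointer (px 415,345) sits about mid-green, between the green start (385,355) and yellow (440,350). The hold has been steady for over 2 s, so I hand in.

```bash
python3 -c "
from bench import *
print(hand_in())"
```

```text
the job is handed in; nothing more can be done
None
```

The job is handed in with the arm still gripping and pressing: the heat sink stands on the bed, square and centred against the module, and the pointer sat about mid-green (roughly 22 mm, 11 N) in the last picture after holding steady for over 2 s; the hand-in returned no verdict.

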